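# Plug the receiver card into the garage-door opener and clamp it

## Task

The garage-door opener's control box is missing its receiver card. Take the card with the blue grip out of the wooden rack and push it upright and fully home into the black socket in the grey box, either way round, and only then swing the red-tipped clamp lever down shut over the card's shoulder. Leave the other two cards in the rack and do not tip over the jar or the white tub.

Things in the scene. Friction and masses are not known exactly. Their poses are not given: they have to be found in the camera images.
- card_blue: Card to plug in, in one of the rack's slots. Origin: centre of bottom edge, z up; y along its width, x across its thickness. Green blade 90 mm wide, 8 mm thick, z 0 to 34 mm; neck 50 mm wide, 8 mm thick, z 34 to 56 mm, leaving a 20 mm shoulder at each side; blue grip 50 mm wide, 14 mm thick, z 56 to 80 mm. About 80 g; both faces alike.
- card_red: Another card of the same shape, with a red grip, in the rack. Stays there.
- card_white: Another card of the same shape, with a white grip, in the rack. Stays there.
- rack: Fixed wooden card rack 164 x 112 x 38 mm (x, y, z); origin at the centre of its underside, on the bench. Three slots along its y, at x = -50, 0 and 50 mm, each 11 mm wide, 94 mm long and 28 mm deep (floor at 10 mm). A card in it shows its top 52 mm; its x and y axes are the rack's.
- slot (a point): Centre of the mouth of the black socket's slot, 40 mm above the bench. x across, y along, z up. Slot 10 mm wide, 94 mm long, 28 mm deep; white sloping lead-in, about 18 mm wide at the mouth. A brass spring in its +x wall, 15 mm down, bulging 2 mm, grips it: push of about 5 N. Fully home, the card's bottom edge is 28 mm below this point, its shoulders 6 mm and its top 52 mm above it.
- box: Fixed grey control box, an open tray 200 x 260 mm (x, y), walls 30 mm high; origin under its centre, on the bench. The black socket, 36 x 106 mm and 40 mm high, stands at x = -30, y = -30 mm in it, parallel to its y. Its other contents, along its +x side, reach 39 mm above the bench.
- lever_hinge (a point): Hinge of the clamp lever, 78 mm from the slot's centre along its +y and 10 mm above its mouth (50 mm above the bench). The hinge axis lies along the point's x; axes as for the slot.
- lever (a joint): Angle of the clamp lever (rad): 0 shut, level from its hinge towards the slot (-y), underside 1 mm above the shoulder of a card fully home; pi/2 upright; 2.1 (stop) leaning outwards (+y). Friction holds it at any angle. Steel arm 14 mm wide (x), 6 mm thick, 46 mm long from the axis; last 20 mm a red sleeve 18 mm wide, 9 mm thick, its top 6 mm above the centre line when shut.
- lever_tip (a point): Point on the lever's centre line 44 mm from the hinge axis, in the red tip; moves with the lever; its -y points along the arm away from the hinge, its z is the side that is on top when shut.
- jar: Amber glass jar with a green cap, 68 mm across, 100 mm tall; origin under its centre.
- tub: White plastic tub, 90 mm across, 75 mm tall; origin under its centre.
There are look-alikes about, which are no part of the job. What is shaped like the card_blue but orange is not meant.

How it is judged:
On the way, in this order (a step that is already met when the one before it is completed fails the run):
1. the blue-gripped card is upright and fully home in the slot, the lever still open (z of card_blue in the frame of slot between -0.034 and -0.0255 m and horizontal distance between card_blue and slot below 0.006 m and angle between the z axis of card_blue and the z axis of slot, either way round below 0.1 rad and value of joint lever above 0.25 rad), for 0.2 s.
2. the clamp lever is shut (value of joint lever below 0.12 rad), for 0.1 s.
At the end, for the whole second after the job is handed in: The blue-gripped card stands at rest in the socket's slot, within 2.5 mm of fully home, within 6 mm of the slot's centre and 0.1 rad of its upright, and the lever is shut over its shoulder to within 0.12 rad (z of card_blue in the frame of slot between -0.034 and -0.0255 m and horizontal distance between card_blue and slot below 0.006 m and angle between the z axis of card_blue and the z axis of slot, either way round below 0.1 rad and value of joint lever below 0.12 rad and linear speed of card_blue below 0.02 m/s); the robot touches nothing.
It fails at once if another card is taken out of its place or shoved (over 20 mm) (distance of any of card_red, card_white from where it was at the start of the episode above 0.02 m).
It fails at once if the jar or tub is tipped over (angle between any of jar, tub's own z axis and vertical above 0.7 rad).
It also fails if it takes over 54 s, if anything falls off the work surface, if the arm or the gripper's body presses on something with over 40 N, if the wrist force passes 120 N, or if a joint passes its speed limit or range.

## Robot

A 6-joint arm with a two-finger parallel gripper is mounted at the origin on the work surface. World frame = base frame: x ahead of the robot, y to its left, z up, the work surface at z = 0. Lengths are in m, angles in rad, forces in N, time in s.
With the tool pointing down it reaches from about 0.3 to 0.875 m from the base axis. Payload 6.4 kg.
Tool frame: the origin (TCP) lies midway between the tips of the shut fingers; the grasp point (between the pads) lies 19 mm behind it; z points along the fingers, y is the line along which they close (so a half turn about z gives the same grasp; the last joint's range is limited). The gripper opens to 85 mm and grips with 20 to 120 N. Pads are 22 mm wide; open, the fingers measure 114 mm over their backs; the gripper's body (76 mm by 85 mm) begins 54 mm behind the grasp point. The pads swing forward as they close: fully open they stand 13 mm farther back than shut.
Start: joints at [-1.389, 0.181, 1.607, -0, 1.354, -0.206], TCP at [0.217, -0.532, 0.231] pointing down, gripper open.
Joint ranges: [-2.99, 2.99], [-0.89, 2.07], [0.3, 2.58], [-1.14, 4.28], [0, 2.63], [-3.12, 3.12]. Speed limits (rad/s): [2.57, 2.57, 3.01, 3.14, 3.14, 3.14].

## Interface

Orientations are given as a unit quaternion [w, x, y, z].
In Python, from bench import ctrl, vision, workorder gives the robot as it stands. The module is installed in compiled form; this text tells all that it offers.
- The arm moves only by the tool servo_tool, never from a script. Its argument "steps" is a list of rows, each an object of numbers: "dx", "dy", "dz": the shift along the world's x, y, z as a fraction of full scale; "wx", "wy", "wz": the turn, a rotation vector about the world's x, y, z as a fraction of full scale. A call has exactly 5 rows; each row is the pose to reach, as a shift and turn from the pose commanded when the call began, turning the shorter way round; what a row does not reach only later rows make up. Full scale, the value 1, is 100 mm for a shift and pi rad for a turn. A row lasts 1/12 s, in which the tool goes at most 41.7 mm and 7.16 degrees, less where a joint would pass 70% of its speed; a pose out of reach is approached as far as the arm can. A call with a number of a shift or a turn outside -1 to 1 is refused whole. A call with a gripper value outside its range is refused whole. "jaw" is the opening, from 0 (shut) to 1 (fully open), set as the call begins (left out, the last holds). The fingers move at their own pace and stop on an object; the grip force is fixed at half the most. Time passes only in rows, so rows that repeat a pose let the fingers close, or fill a call up. It gives the time, the measured TCP pose, the force, the opening and the grip force at its end, in the units of the state.
- ctrl.get_obs(): the state, without advancing time (a new reading comes with each control period).
- vision.camera(name): name is "scene" or "top" or "wrist"; returns a dict with "frame" (384x512x3 uint8, red, green, blue), "vfov" (degrees; the focal length in pixels is half the picture's height over the tangent of half this angle, whatever the lens; pixels are square), "cx", "cy" (the principal point, pixels), "camera_from_world" (4x4, takes a point from world to camera coordinates). Camera axes: x right, y up, looking along -z (the intrinsics and any distortion apply to the point x, -y, -z); pixel columns grow to the right and rows downward; lengths in m; the calibration is good to about 2 mm. The wrist camera is an equidistant fisheye: a pixel r from the principal point sees the ray r / f radians off the axis. A picture is of the moment at which its call begins. There is no depth.
- workorder.hand_in(): hands the job in; it is judged then, once.
The state is a dict: "time_s": time; "q": joint angles; "dq": joint speeds; "joint_efforts": joint torques, N m; "eef_pos": TCP position; "eef_rot": TCP orientation; "wrist_force": force on the tool from outside, world axes, zero at the start; "torque": the same for the moment, N m; "opening": opening from 0.0 (shut) to 1.0 (fully open); "grasp_force": force on a finger pad.
Only numpy, scipy, OpenCV 4.12 (cv2) and the standard library are available. Lean on these libraries where they do the work, as an engineer would, in place of code of your own. Each camera call takes 0.05 s, during which the arm holds its last target. There are 200 camera calls.

## Working session

There is one attempt and no reset: what is moved stays moved. The work goes in short steps, Python scripts to look and compute and a tool call to move; the robot and the scene stay as the last step left them, time stands still between calls to the robot, and variables do not carry over. Pictures are saved under pics/ and viewed, at most 10 in all, crops included, and the job is handed in when it is done.

Besides the shell and the picture viewer there is one more tool, called by a JSON object that holds its "method" and its "body". servo_tool: Moves the arm, as the interface text tells. Its arguments: {"type":"object","properties":{"steps":{"type":"array","items":{"type":"object","properties":{"dx":{"type":"number"},"dy":{"type":"number"},"dz":{"type":"number"},"wx":{"type":"number"},"wy":{"type":"number"},"wz":{"type":"number"}}}},"jaw":{"type":"number"}},"required":["steps"]}

```bash
mkdir -p pics
cat > h.py <<'E'
import numpy as np,cv2,pickle
from bench import ctrl,vision,workorder
def shot(n,tag):
    c=vision.camera(n); pickle.dump(c,open(f'pics/{tag}.pkl','wb')); cv2.imwrite(f'pics/{tag}.png',c['frame'][:,:,::-1]); return c
def load(tag): return pickle.load(open(f'pics/{tag}.pkl','rb'))
def foc(c): return 192/np.tan(np.radians(c['vfov'])/2)
def ray(c,u,v,fish=False):
    f=foc(c); a=(u-c['cx'])/f; b=(v-c['cy'])/f
    if fish:
        r=np.hypot(a,b); s=np.sin(r)/r if r>1e-9 else 1; d=np.array([a*s,-b*s,-np.cos(r)])
    else: d=np.array([a,-b,-1])
    T=c['camera_from_world']; R=T[:3,:3]; return -R.T@T[:3,3], R.T@d
def at_z(c,u,v,z,fish=False):
    o,d=ray(c,u,v,fish); return o+d*(z-o[2])/d[2]
def proj(c,p,fish=False):
    T=c['camera_from_world']; q=T[:3,:3]@np.array(p)+T[:3,3]; x,y,z=q[0],-q[1],-q[2]; f=foc(c)
    if fish:
        r=np.hypot(x,y); k=np.arctan2(r,z)/max(r,1e-9); return c['cx']+f*x*k,c['cy']+f*y*k
    return c['cx']+f*x/z,c['cy']+f*y/z
E
python3 - <<'E'
from h import *
a=[shot(n,n+'0') for n in('scene','top','wrist')]
for c in a: print(c['vfov'],c['cx'],c['cy'],np.linalg.inv(c['camera_from_world'])[:3].round(3).tolist())
s,t,w=[c['frame'] for c in a]
cv2.imwrite('pics/st.png',cv2.resize(np.vstack([s,t]),None,fx=.78,fy=.78)[:,:,::-1])
cv2.imwrite('pics/top_big.png',cv2.resize(t,(800,600),interpolation=cv2.INTER_CUBIC)[:,:,::-1])
cv2.imwrite('pics/scene_big.png',cv2.resize(s,(800,600),interpolation=cv2.INTER_CUBIC)[:,:,::-1])
print(ctrl.get_obs())
E
```

```text
57.37416700884622 256.02153195952235 186.25188373200032 [[0.471, -0.769, 0.433, 0.972], [0.882, 0.405, -0.241, -0.244], [0.01, 0.495, 0.869, 0.967]]
48.35001506135682 257.793273530607 189.19873643528013 [[0.024, 0.99, -0.139, 0.294], [-1.0, 0.025, 0.008, 0.003], [0.011, 0.138, 0.99, 1.529]]
65.70646984690485 255.34648106479648 188.2256757501625 [[0.379, 0.893, 0.242, 0.279], [-0.926, 0.366, 0.098, -0.509], [-0.002, -0.261, 0.965, 0.373]]
{'time_s': 0.15, 'q': array([-1.38933899e+00,  1.81387261e-01,  1.60775541e+00, -1.62903074e-05,
        1.35379834e+00, -2.06287994e-01]), 'dq': array([-0.00022201, -0.00195914, -0.00395644,  0.00071276, -0.00148345,
       -0.00142561]), 'joint_efforts': array([ 1.02982420e-03, -4.45260966e+01, -3.51689065e+01, -2.50652056e-04,
        5.93017248e-03, -1.01555082e-05]), 'eef_pos': array([ 0.21735024, -0.53189138,  0.23059269]), 'eef_rot': array([-6.74227055e-04,  9.81264924e-01,  1.92662123e-01,  4.17617838e-07]), 'wrist_force': array([-0.20816068,  0.95832003,  0.55239533]), 'torque': array([-0.00013149, -0.04786643, -0.02243292]), 'grasp_force': 0.0, 'opening': 1.0033082066997396}
```

View pics/top_big.png

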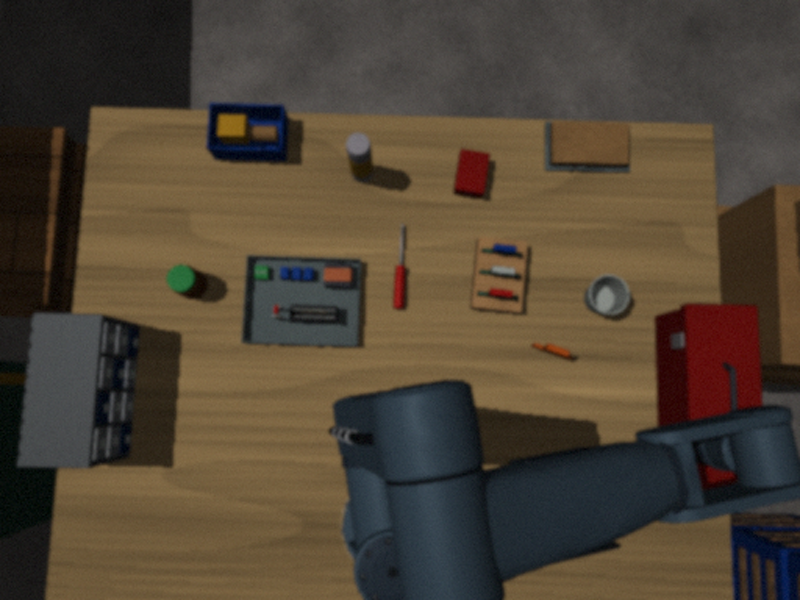

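View pics/scene_big.png

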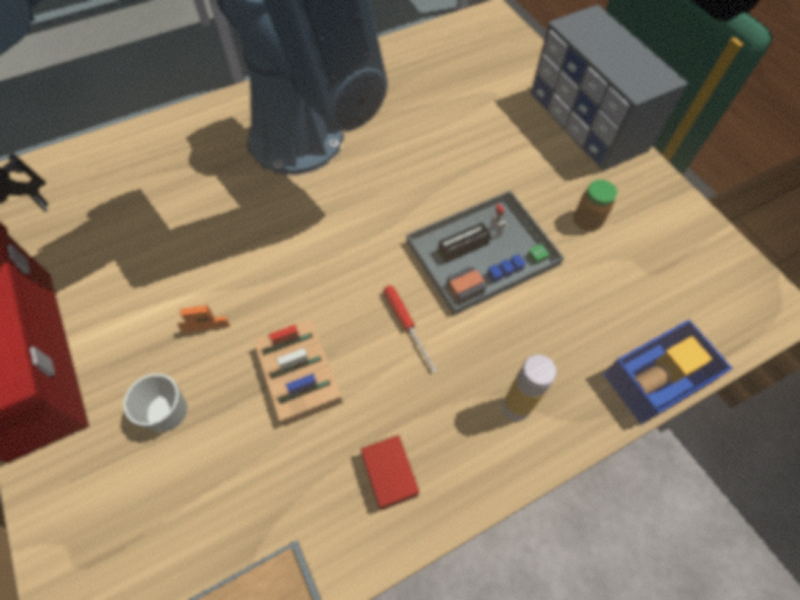

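The top view shows the rack at (500,275) with blue (505,249), white (502,271) and red (498,293) grips. The box is at (304,301), its socket at (308,314), and the lever's red tip at about (277,311). Things that could be mistaken for the card are the orange card (554,350), the blue bin (248,132) and the blue parts in the box (297,273). By the description I choose the blue grip in the rack, and I'll check it in a crop.

Run:
```python
from h import *
t=load('top0');s=load('scene0')
def crop(c,u,v,w,h,k): return cv2.resize(c['frame'][v:v+h,u:u+w],None,fx=k,fy=k,interpolation=cv2.INTER_CUBIC)
A=crop(t,297,147,50,60,8)   # rack
B=crop(t,150,157,100,75,4); 
B2=crop(s,255,118,110,85,3.6363636)
im=np.zeros((600,800,3),np.uint8); im[:480,:400]=A; im[:300,400:]=B; im[300:300+B2.shape[0],400:]=B2[:300,:400]
cv2.imwrite('pics/c1.png',im[:,:,::-1])
k=1.5625
for n,u,v,z in [('blue',505,249,.09),('white',502,271,.09),('red',498,293,.09),('jar',181,278,.1),('tub',608,296,.075),('rackTL',479,238,.038),('rackTR',529,242,.038),('rackBR',524,313,.038),('rackBL',472,309,.038),('boxTL',248,256,.03),('boxTR',365,259,.03),('boxBR',362,347,.03),('boxBL',243,343,.03),('sock',308,314,.04)]:
    print(n,at_z(t,u/k,v/k,z).round(3))
```

```text
blue [ 0.605 -0.23   0.09 ]
white [ 0.556 -0.224  0.09 ]
red [ 0.507 -0.215  0.09 ]
jar [0.52  0.472 0.1  ]
tub [ 0.509 -0.46   0.075]
rackTL [ 0.64  -0.179  0.038]
rackTR [ 0.634 -0.293  0.038]
rackBR [ 0.471 -0.282  0.038]
rackBL [ 0.477 -0.165  0.038]
boxTL [0.586 0.346 0.03 ]
boxTR [0.586 0.08  0.03 ]
boxBR [0.386 0.08  0.03 ]
boxBL [0.388 0.346 0.03 ]
sock [0.456 0.203 0.04 ]
```

View pics/c1.png

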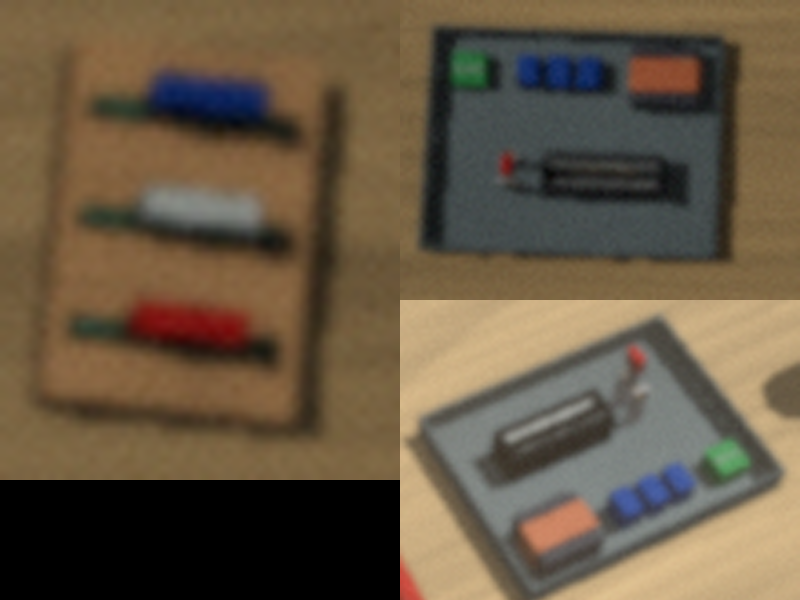

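The crop confirms the blue grip is in the far slot of the rack (210,97), with white next and red nearest. The lever's red tip (507,163) is at the +y end of the socket. Box yaw is about 0, which puts the slot near (0.456, 0.183). I'm moving over the rack for a close wrist view.

{"method": "servo_tool", "body": {"steps": [{"dx": 0.2,"dy": 0.15,"wz": 0.035},{"dx": 0.4,"dy": 0.3,"wz": 0.07},{"dx": 0.6,"dy": 0.45,"wz": 0.105},{"dx": 0.8,"dy": 0.6,"wz": 0.14},{"dx": 1.0,"dy": 0.75,"wz": 0.172}], "jaw": 0.45}}

```text
$.steps[0]: bad value
```

{"method": "servo_tool", "body": {"steps": [{"dx": 0.2,"dy": 0.15,"wz": 0.035},{"dx": 0.4,"dy": 0.3,"wz": 0.07},{"dx": 0.6,"dy": 0.45,"wz": 0.105},{"dx": 0.8,"dy": 0.6,"wz": 0.14},{"dx": 1.0,"dy": 0.75,"wz": 0.172}]}}

```text
$.steps[0]: bad value
```

{"method": "servo_tool", "body": {"steps": [{"dx": 0.2,"dy": 0.15},{"dx": 0.4,"dy": 0.3},{"dx": 0.6,"dy": 0.45},{"dx": 0.8,"dy": 0.6},{"dx": 1.0,"dy": 0.75}]}}

```text
$.steps[0]: bad value
```

{"method": "servo_tool", "body": {"steps": [{"dx": 0.2,"dy": 0.15},{"dx": 0.4,"dy": 0.3},{"dx": 0.55,"dy": 0.45},{"dx": 0.55,"dy": 0.6},{"dx": 0.55,"dy": 0.75}]}}

```text
$.steps[0]: bad value
```

Run:
```python
from h import *
w=shot('wrist','w1'); shot('top','top1')
cv2.imwrite('pics/w1b.png',cv2.resize(w['frame'],(800,600),interpolation=cv2.INTER_CUBIC)[:,:,::-1])
o=ctrl.get_obs();print(o['time_s'],o['eef_pos'],o['eef_rot'],o['q'],o['opening'])
print(np.linalg.inv(w['camera_from_world']).round(3).tolist())
```

```text
0.25 [ 0.21738344 -0.53206641  0.23085753] [-4.14040331e-04  9.81262544e-01  1.92674980e-01  1.08618267e-07] [-1.38934041e+00  1.81182748e-01  1.60744555e+00 -1.03188750e-05
  1.35379237e+00 -2.06316851e-01] 0.9983463845273979
[[0.379, 0.893, 0.242, 0.279], [-0.926, 0.366, 0.098, -0.509], [-0.001, -0.261, 0.965, 0.374], [0.0, 0.0, 0.0, 1.0]]
```

View pics/w1b.png

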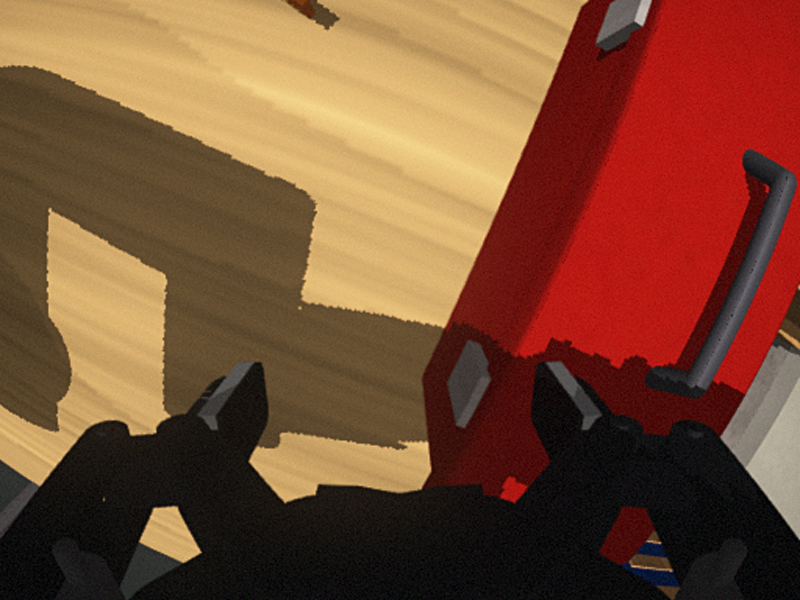

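The moves were refused because rows need all six keys. The wrist picture shows only the red toolbox under the gripper, and nothing moved. I'll resend with full rows.

{"method": "servo_tool", "body": {"steps": [{"dx": 0.2,"dy": 0.15,"dz": 0,"wx": 0,"wy": 0,"wz": 0.035},{"dx": 0.4,"dy": 0.3,"dz": 0,"wx": 0,"wy": 0,"wz": 0.07},{"dx": 0.6,"dy": 0.45,"dz": 0,"wx": 0,"wy": 0,"wz": 0.105},{"dx": 0.8,"dy": 0.6,"dz": 0,"wx": 0,"wy": 0,"wz": 0.14},{"dx": 1.0,"dy": 0.75,"dz": 0,"wx": 0,"wy": 0,"wz": 0.172}], "jaw": 0.45}}

```text
time_s: 0.67
eef_pos: [0.3182, -0.4565, 0.2312]
eef_rot: [-0.0, 0.893, 0.45, 0.0]
wrist_force: [0.5, 0.5, -0.2]
opening: 0.452
grasp_force: 0.0
```

{"method": "servo_tool", "body": {"steps": [{"dx": 0.2,"dy": 0.15,"dz": 0,"wx": 0,"wy": 0,"wz": 0.035},{"dx": 0.4,"dy": 0.3,"dz": 0,"wx": 0,"wy": 0,"wz": 0.07},{"dx": 0.6,"dy": 0.45,"dz": 0,"wx": 0,"wy": 0,"wz": 0.105},{"dx": 0.8,"dy": 0.6,"dz": 0,"wx": 0,"wy": 0,"wz": 0.14},{"dx": 1.0,"dy": 0.75,"dz": 0,"wx": 0,"wy": 0,"wz": 0.172}]}}

```text
time_s: 1.08
eef_pos: [0.4183, -0.3814, 0.2312]
eef_rot: [-0.0, 0.74, 0.672, -0.0]
wrist_force: [0.5, -0.4, 0.6]
opening: 0.45
grasp_force: 0.0
```

{"method": "servo_tool", "body": {"steps": [{"dx": 0.2,"dy": 0.15,"dz": 0,"wx": 0,"wy": 0,"wz": 0},{"dx": 0.4,"dy": 0.3,"dz": 0,"wx": 0,"wy": 0,"wz": 0},{"dx": 0.6,"dy": 0.45,"dz": 0,"wx": 0,"wy": 0,"wz": 0},{"dx": 0.8,"dy": 0.6,"dz": 0,"wx": 0,"wy": 0,"wz": 0},{"dx": 1.0,"dy": 0.75,"dz": 0,"wx": 0,"wy": 0,"wz": 0}]}}

```text
time_s: 1.5
eef_pos: [0.5183, -0.3064, 0.2311]
eef_rot: [-0.0, 0.742, 0.67, -0.0]
wrist_force: [0.5, -0.8, 0.1]
opening: 0.452
grasp_force: 0.0
```

{"method": "servo_tool", "body": {"steps": [{"dx": 0.2,"dy": 0.2,"dz": 0,"wx": 0,"wy": 0,"wz": 0},{"dx": 0.4,"dy": 0.4,"dz": 0,"wx": 0,"wy": 0,"wz": 0},{"dx": 0.55,"dy": 0.6,"dz": 0,"wx": 0,"wy": 0,"wz": 0},{"dx": 0.55,"dy": 0.75,"dz": 0,"wx": 0,"wy": 0,"wz": 0},{"dx": 0.55,"dy": 0.75,"dz": 0,"wx": 0,"wy": 0,"wz": 0}]}}

```text
time_s: 1.92
eef_pos: [0.5727, -0.2291, 0.2308]
eef_rot: [-0.001, 0.741, 0.671, 0.0]
wrist_force: [0.8, 0.2, -0.1]
opening: 0.447
grasp_force: 0.0
```

Run:
```python
from h import *
w=shot('wrist','w2'); shot('top','top2')
cv2.imwrite('pics/w2b.png',cv2.resize(w['frame'],(800,600),interpolation=cv2.INTER_CUBIC)[:,:,::-1])
o=ctrl.get_obs();print(o['time_s'],o['eef_pos'],o['eef_rot'],o['q'],o['opening'])
for n,p in [('blue',(.605,-.23,.09)),('white',(.556,-.224,.09))]: print(n,np.array(proj(w,p,True))*1.5625)
```

```text
2.0167 [ 0.57195058 -0.23204119  0.23111921] [-1.46294764e-04  7.41954048e-01  6.70450627e-01 -3.55316369e-04] [-5.77120923e-01  2.73881875e-01  1.49534968e+00 -6.24252829e-04
  1.37282589e+00 -4.75833754e-01] 0.447022612984407
blue [449.8804162  271.79621923]
white [371.16177226 269.90219689]
```

View pics/w2b.png

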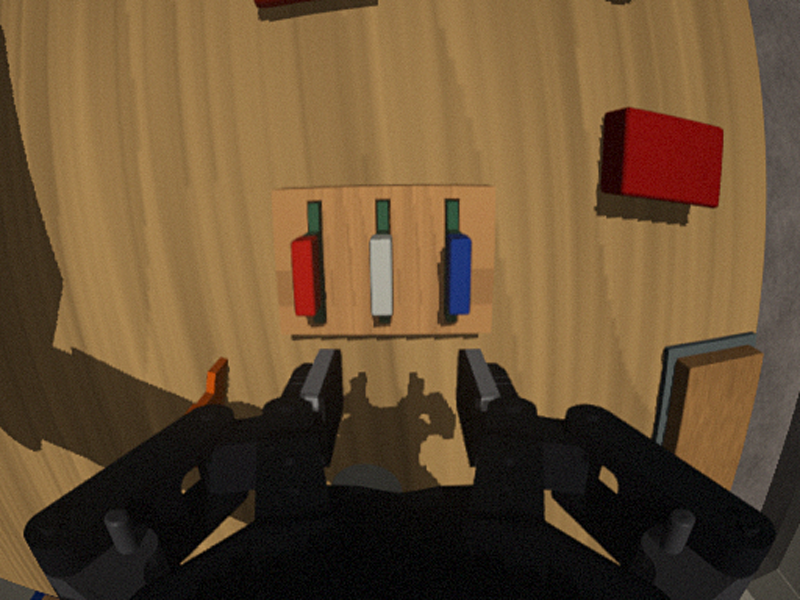

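Wrist view: red, white and blue grips at (305,275), (381,275) and (459,275), with rack corners (277,188), (494,186), (494,333) and (279,337). The rack is nearly aligned with the gripper.

Run:
```python
from h import *
from scipy.spatial.transform import Rotation as R
w=load('w2');k=1.5625
P=lambda u,v,z:at_z(w,u/k,v/k,z,True)
C=[P(*a,.038) for a in[(276,188),(494,186),(493,333),(278,337)]]
for c in C: print(c.round(4))
print('ctr',np.mean(C,0).round(4),'sizes',[np.linalg.norm(C[i]-C[(i+1)%4]).round(4) for i in range(4)])
for i,j in((0,1),(3,2)): d=C[j]-C[i];print('yaw x',np.arctan2(d[1],d[0]))
for i,j in((3,0),(2,1)): d=C[j]-C[i];print('yaw y',np.arctan2(-d[0],d[1]))
# grip top faces by colour, in rectified z=.09 plane
hsv=cv2.cvtColor(w['frame'],cv2.COLOR_RGB2HSV)
m=(hsv[...,0]>105)&(hsv[...,0]<130)&(hsv[...,1]>150)&(hsv[...,2]>100);m[:, :270]=0;m[:140]=0;m[210:]=0;m[:,310:]=0
v,u=np.nonzero(m);q=np.array([at_z(w,a,b,.09,True)[:2] for a,b in zip(u,v)],np.float32)*1000
print(m.sum(),cv2.minAreaRect(q))
m=(hsv[...,1]<60)&(hsv[...,2]>120);m[:145]=0;m[210:]=0;m[:,230:]=0;m[:,270:]=0
m=np.zeros_like(m)|((hsv[...,1]<60)&(hsv[...,2]>110)); m[:145]=0;m[210:]=0;m[:,:230]=0;m[:,262:]=0
v,u=np.nonzero(m);q=np.array([at_z(w,a,b,.09,True)[:2] for a,b in zip(u,v)],np.float32)*1000
print(m.sum(),cv2.minAreaRect(q))
o=ctrl.get_obs();x,y,z,ww=o['eef_rot'][1],o['eef_rot'][2],o['eef_rot'][3],o['eef_rot'][0]
print(R.from_quat([x,y,z,ww]).as_matrix().round(4)[:,1],o['eef_pos'])
cam=np.linalg.inv(w['camera_from_world']);print(cam.round(3).tolist())
```

```text
[ 0.4884 -0.1662  0.038 ]
[ 0.647  -0.1811  0.038 ]
[ 0.6401 -0.2936  0.038 ]
[ 0.4719 -0.2808  0.038 ]
ctr [ 0.5619 -0.2304  0.038 ] sizes [np.float64(0.1593), np.float64(0.1128), np.float64(0.1687), np.float64(0.1158)]
yaw x -0.0937398471047997
yaw x -0.07624761827662169
yaw y -0.14295788353018396
yaw y -0.06114438095093875
563 ((610.8264770507812, -233.5177764892578), (47.63785934448242, 11.987401008605957), 85.9345932006836)
671 ((561.29638671875, -228.79696655273438), (49.410518646240234, 12.842791557312012), 84.11248779296875)
[ 9.949e-01 -1.010e-01 -7.000e-04] [ 0.57195058 -0.23204119  0.23111921]
[[0.995, 0.094, 0.026, 0.58], [-0.098, 0.961, 0.259, -0.165], [-0.001, -0.26, 0.966, 0.374], [0.0, 0.0, 0.0, 1.0]]
```

{"method": "servo_tool", "body": {"steps": [{"dx": 0.2,"dy": 0,"dz": -0.1,"wx": 0,"wy": 0,"wz": 0},{"dx": 0.39,"dy": -0.015,"dz": -0.3,"wx": 0,"wy": 0,"wz": 0},{"dx": 0.39,"dy": -0.015,"dz": -0.5,"wx": 0,"wy": 0,"wz": 0},{"dx": 0.39,"dy": -0.015,"dz": -0.7,"wx": 0,"wy": 0,"wz": 0},{"dx": 0.39,"dy": -0.015,"dz": -0.9,"wx": 0,"wy": 0,"wz": 0}], "jaw": 0.42}}

```text
time_s: 2.43
eef_pos: [0.6107, -0.2355, 0.1403]
eef_rot: [0.0, 0.743, 0.669, -0.0]
wrist_force: [0.6, -0.6, -0.5]
opening: 0.42
grasp_force: 0.0
```

Run:
```python
from h import *
w=shot('wrist','w3')
cv2.imwrite('pics/w3b.png',cv2.resize(w['frame'],(800,600),interpolation=cv2.INTER_CUBIC)[:,:,::-1])
o=ctrl.get_obs();print(o['time_s'],o['eef_pos'],o['eef_rot'],o['opening'])
```

```text
2.4833 [ 0.60824833 -0.23415905  0.13542256] [-0.00324663  0.74296773  0.66931822 -0.00124167] 0.42075840975663087
```

View pics/w3b.png

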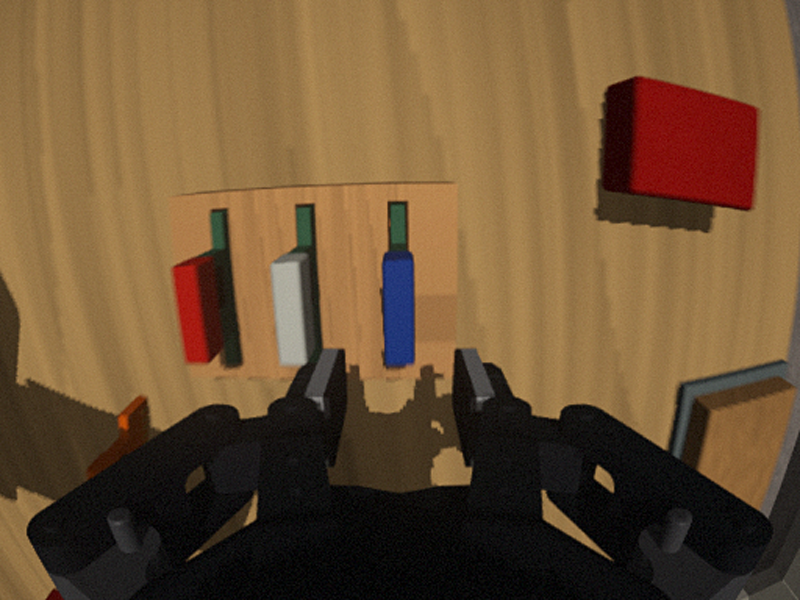

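The blue grip is centred between the pads (x≈399 against a finger midpoint of 401), with the white and red cards clear to the left. Next I descend and close.

{"method": "servo_tool", "body": {"steps": [{"dx": 0,"dy": 0,"dz": -0.2,"wx": 0,"wy": 0,"wz": 0},{"dx": 0,"dy": 0,"dz": -0.4,"wx": 0,"wy": 0,"wz": 0},{"dx": 0,"dy": 0,"dz": -0.6,"wx": 0,"wy": 0,"wz": 0},{"dx": 0,"dy": 0,"dz": -0.81,"wx": 0,"wy": 0,"wz": 0},{"dx": 0,"dy": 0,"dz": -0.81,"wx": 0,"wy": 0,"wz": 0}]}}

```text
time_s: 2.9
eef_pos: [0.608, -0.2337, 0.0562]
eef_rot: [-0.003, 0.743, 0.669, -0.001]
wrist_force: [-0.8, 0.4, -1.0]
opening: 0.419
grasp_force: 0.0
```

{"method": "servo_tool", "body": {"steps": [{"dx": 0,"dy": 0,"dz": 0,"wx": 0,"wy": 0,"wz": 0},{"dx": 0,"dy": 0,"dz": 0,"wx": 0,"wy": 0,"wz": 0},{"dx": 0,"dy": 0,"dz": 0,"wx": 0,"wy": 0,"wz": 0},{"dx": 0,"dy": 0,"dz": 0,"wx": 0,"wy": 0,"wz": 0},{"dx": 0,"dy": 0,"dz": 0,"wx": 0,"wy": 0,"wz": 0}], "jaw": 0}}

```text
time_s: 3.32
eef_pos: [0.6119, -0.2345, 0.0618]
eef_rot: [0.001, 0.742, 0.67, -0.0]
wrist_force: [-2.5, -1.3, 3.1]
opening: 0.153
grasp_force: 60.5
```

{"method": "servo_tool", "body": {"steps": [{"dx": 0,"dy": 0,"dz": 0,"wx": 0,"wy": 0,"wz": 0},{"dx": 0,"dy": 0,"dz": 0,"wx": 0,"wy": 0,"wz": 0},{"dx": 0,"dy": 0,"dz": 0.1,"wx": 0,"wy": 0,"wz": 0},{"dx": 0,"dy": 0,"dz": 0.25,"wx": 0,"wy": 0,"wz": 0},{"dx": 0,"dy": 0,"dz": 0.4,"wx": 0,"wy": 0,"wz": 0}]}}

```text
time_s: 3.73
eef_pos: [0.6114, -0.2333, 0.1007]
eef_rot: [-0.0, 0.742, 0.67, 0.0]
wrist_force: [0.3, 0.7, -0.4]
opening: 0.152
grasp_force: 59.9
```

{"method": "servo_tool", "body": {"steps": [{"dx": 0,"dy": 0,"dz": 0.25,"wx": 0,"wy": 0,"wz": 0},{"dx": 0,"dy": 0,"dz": 0.5,"wx": 0,"wy": 0,"wz": 0},{"dx": 0,"dy": 0.05,"dz": 0.75,"wx": 0,"wy": 0,"wz": 0},{"dx": 0,"dy": 0.15,"dz": 0.95,"wx": 0,"wy": 0,"wz": 0},{"dx": 0,"dy": 0.3,"dz": 1.0,"wx": 0,"wy": 0,"wz": 0}]}}

```text
time_s: 4.15
eef_pos: [0.6137, -0.2051, 0.2055]
eef_rot: [0.004, 0.743, 0.67, 0.001]
wrist_force: [1.5, 0.0, 0.0]
opening: 0.151
grasp_force: 60.0
```

{"method": "servo_tool", "body": {"steps": [{"dx": -0.1,"dy": 0.2,"dz": 0,"wx": 0,"wy": 0,"wz": 0.01},{"dx": -0.2,"dy": 0.4,"dz": 0,"wx": 0,"wy": 0,"wz": 0.02},{"dx": -0.3,"dy": 0.6,"dz": 0,"wx": 0,"wy": 0,"wz": 0.032},{"dx": -0.4,"dy": 0.8,"dz": 0,"wx": 0,"wy": 0,"wz": 0.032},{"dx": -0.5,"dy": 1.0,"dz": 0,"wx": 0,"wy": 0,"wz": 0.032}]}}

```text
time_s: 4.57
eef_pos: [0.5604, -0.1016, 0.1994]
eef_rot: [-0.001, 0.708, 0.707, 0.0]
wrist_force: [0.6, -0.3, -1.3]
opening: 0.154
grasp_force: 60.0
```

{"method": "servo_tool", "body": {"steps": [{"dx": -0.1,"dy": 0.2,"dz": 0,"wx": 0,"wy": 0,"wz": 0},{"dx": -0.2,"dy": 0.4,"dz": 0,"wx": 0,"wy": 0,"wz": 0},{"dx": -0.3,"dy": 0.6,"dz": 0,"wx": 0,"wy": 0,"wz": 0},{"dx": -0.4,"dy": 0.8,"dz": 0,"wx": 0,"wy": 0,"wz": 0},{"dx": -0.5,"dy": 1.0,"dz": 0,"wx": 0,"wy": 0,"wz": 0}]}}

```text
time_s: 4.98
eef_pos: [0.5102, -0.0018, 0.1995]
eef_rot: [-0.001, 0.708, 0.707, 0.0]
wrist_force: [0.6, -0.0, -0.9]
opening: 0.153
grasp_force: 60.0
```

{"method": "servo_tool", "body": {"steps": [{"dx": -0.1,"dy": 0.2,"dz": 0,"wx": 0,"wy": 0,"wz": 0},{"dx": -0.2,"dy": 0.4,"dz": 0,"wx": 0,"wy": 0,"wz": 0},{"dx": -0.3,"dy": 0.6,"dz": 0,"wx": 0,"wy": 0,"wz": 0},{"dx": -0.4,"dy": 0.8,"dz": 0,"wx": 0,"wy": 0,"wz": 0},{"dx": -0.5,"dy": 0.9,"dz": 0,"wx": 0,"wy": 0,"wz": 0}]}}

```text
time_s: 5.4
eef_pos: [0.4599, 0.0888, 0.1996]
eef_rot: [-0.001, 0.707, 0.707, 0.0]
wrist_force: [-0.1, 0.9, -0.4]
opening: 0.152
grasp_force: 60.0
```

Run:
```python
from h import *
w=shot('wrist','w4'); shot('scene','scene4'); shot('top','top4')
cv2.imwrite('pics/w4b.png',cv2.resize(w['frame'],(800,600),interpolation=cv2.INTER_CUBIC)[:,:,::-1])
o=ctrl.get_obs();print(o['time_s'],o['eef_pos'],o['eef_rot'],o['opening'],o['q'])
```

```text
5.55 [0.46062237 0.0870534  0.19996238] [-4.62194098e-05  7.06938456e-01  7.07275058e-01 -1.00380775e-04] 0.15045357418309005 [-6.71641352e-02 -2.97602888e-02  1.89802134e+00 -9.45312937e-05
  1.27353330e+00 -6.76124638e-02]
```

View pics/w4b.png

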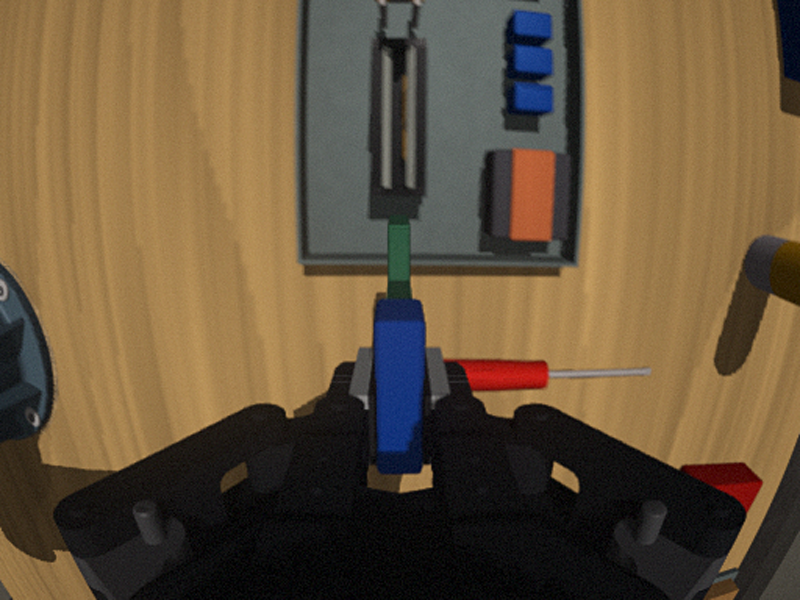

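The wrist view shows the card held straight: grip (399,385), shoulder end (399,222). The slot's white lead-ins run from (386,48) to (386,187) and from (410,48) to (410,187), with the lever hinge at about (400,5).

Run:
```python
from h import *
w=load('w4');k=1.5625
P=lambda u,v,z:at_z(w,u/k,v/k,z,True).round(4)
print('lead-in corners',[P(*a,.04).tolist() for a in[(381,48),(417,48),(416,188),(381,188)]])
print('socket corners',[P(*a,.04).tolist() for a in[(374,39),(426,39),(424,195),(373,195)]])
print('box',[P(*a,.03).tolist() for a in[(298,262),(578,264)]])
print('shoulder end',P(388,222,.185),P(410,222,.185),'grip top',P(377,302,.231),P(421,302,.231),P(376,472,.231),P(422,472,.231))
c=cv2.resize(w['frame'][:150,220:300],None,fx=4,fy=4,interpolation=cv2.INTER_CUBIC)
s=load('scene4')['frame'][110:210,250:370]
d=cv2.resize(s,None,fx=4,fy=4,interpolation=cv2.INTER_CUBIC)
im=np.zeros((600,800,3),np.uint8);im[:,:320]=c;im[:400,320:]=d;cv2.imwrite('pics/c4.png',im[:,:,::-1])
```

```text
lead-in corners [[0.4484, 0.2357, 0.04], [0.4716, 0.2357, 0.04], [0.4711, 0.1425, 0.04], [0.4484, 0.1425, 0.04]]
socket corners [[0.4439, 0.2421, 0.04], [0.4775, 0.2422, 0.04], [0.4763, 0.138, 0.04], [0.4432, 0.138, 0.04]]
box [[0.3898, 0.0918, 0.03], [0.5892, 0.0913, 0.03]]
shoulder end [0.4564 0.136  0.185 ] [0.4639 0.136  0.185 ] grip top [0.4547 0.1209 0.231 ] [0.4657 0.1209 0.231 ] [0.4535 0.0688 0.231 ] [0.467  0.0688 0.231 ]
```

View pics/c4.png

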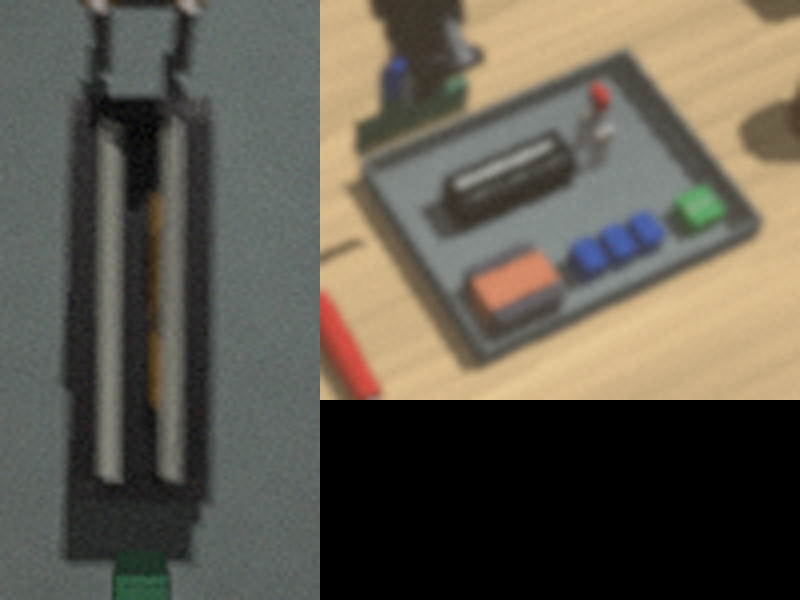

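Run:
```python
from h import *
w=load('w4');k=1.5625
for yc in (.086,.089,.092):
    f=lambda dy,z:round(float(proj(w,(.460,yc+dy,z),True)[1]*k),1)
    print(yc,'shoulder top/bot',f(.045,.185),f(.045,.151),'grip front bot/top',f(.025,.207),f(.025,.231),'grip back top',f(-.025,.231))
# row luminance profile along card centreline
g=w['frame'][:,250:261].mean(1)
for v in list(range(134,150))+list(range(186,214,1)): print(round((v+.5)*k,1),g[v].astype(int).tolist(),end=' ')
f=lambda x,y,z:(np.array(proj(w,(x,y,z),True))*k).round(1)
print()
for x,y in((.442,.243),(.478,.243),(.478,.137),(.442,.137),(.451,.2365),(.469,.2365),(.469,.1425),(.451,.1425)): print(x,y,f(x,y,.04))
print('hinge',f(.46,.268,.05),f(.4515,.143,.04))
```

```text
0.086 shoulder top/bot 236.4 225.0 grip front bot/top 311.5 339.2 grip back top 492.1
0.089 shoulder top/bot 227.7 217.8 grip front bot/top 302.1 328.2 grip back top 484.6
0.092 shoulder top/bot 219.0 210.6 grip front bot/top 292.5 317.0 grip back top 476.8
210.2 [39, 42, 40] 211.7 [40, 43, 41] 213.3 [39, 41, 40] 214.8 [37, 46, 40] 216.4 [31, 50, 38] 218.0 [31, 51, 39] 219.5 [30, 51, 38] 221.1 [31, 51, 37] 222.7 [30, 49, 37] 224.2 [32, 56, 41] 225.8 [47, 86, 61] 227.3 [49, 90, 66] 228.9 [43, 79, 56] 230.5 [47, 87, 63] 232.0 [47, 87, 62] 233.6 [46, 86, 63] 291.4 [34, 51, 38] 293.0 [32, 47, 35] 294.5 [31, 48, 35] 296.1 [33, 50, 36] 297.7 [31, 45, 39] 299.2 [27, 41, 59] 300.8 [25, 37, 74] 302.3 [24, 35, 72] 303.9 [25, 34, 72] 305.5 [23, 35, 72] 307.0 [22, 34, 71] 308.6 [25, 37, 73] 310.2 [25, 36, 73] 311.7 [23, 34, 73] 313.3 [25, 37, 76] 314.8 [25, 37, 76] 316.4 [25, 37, 75] 318.0 [24, 36, 75] 319.5 [24, 38, 80] 321.1 [27, 46, 101] 322.7 [27, 52, 118] 324.2 [28, 56, 127] 325.8 [29, 56, 128] 327.3 [26, 54, 125] 328.9 [30, 56, 126] 330.5 [28, 56, 125] 332.0 [28, 54, 124] 333.6 [27, 54, 125] 
0.442 0.243 [371.1  37.8]
0.478 0.243 [426.8  37.9]
0.478 0.137 [426.6 196.5]
0.442 0.137 [371.1 196.5]
0.451 0.2365 [385.   46.8]
0.469 0.2365 [412.9  46.8]
0.469 0.1425 [412.8 188. ]
0.451 0.1425 [385. 188.]
hinge [399.   -2.1] [385.7 187.2]
```

{"method": "servo_tool", "body": {"steps": [{"dx": 0,"dy": 0.25,"dz": 0,"wx": 0,"wy": 0,"wz": 0},{"dx": 0,"dy": 0.5,"dz": 0,"wx": 0,"wy": 0,"wz": 0},{"dx": 0,"dy": 0.75,"dz": 0,"wx": 0,"wy": 0,"wz": 0},{"dx": 0,"dy": 1.0,"dz": 0,"wx": 0,"wy": 0,"wz": 0},{"dx": 0,"dy": 1.0,"dz": 0,"wx": 0,"wy": 0,"wz": 0}]}}

```text
time_s: 5.97
eef_pos: [0.4619, 0.1887, 0.2003]
eef_rot: [-0.0, 0.707, 0.707, 0.001]
wrist_force: [0.5, 0.5, -1.4]
opening: 0.152
grasp_force: 59.9
```

{"method": "servo_tool", "body": {"steps": [{"dx": 0,"dy": 0,"dz": -0.25,"wx": 0,"wy": 0,"wz": 0},{"dx": 0,"dy": 0,"dz": -0.5,"wx": 0,"wy": 0,"wz": 0},{"dx": 0,"dy": 0,"dz": -0.75,"wx": 0,"wy": 0,"wz": 0},{"dx": 0,"dy": 0,"dz": -0.95,"wx": 0,"wy": 0,"wz": 0},{"dx": 0,"dy": 0,"dz": -0.95,"wx": 0,"wy": 0,"wz": 0}]}}

```text
time_s: 6.38
eef_pos: [0.4587, 0.1845, 0.101]
eef_rot: [-0.002, 0.708, 0.706, -0.003]
wrist_force: [-2.0, -0.7, -1.7]
opening: 0.154
grasp_force: 59.8
```

Run:
```python
from h import *
w=shot('wrist','w5'); shot('scene','scene5')
cv2.imwrite('pics/w5b.png',cv2.resize(w['frame'][:270,170:345],None,fx=2.2*1,fy=2.2,interpolation=cv2.INTER_CUBIC)[:,:,::-1])
a=cv2.resize(w['frame'][:240,176:336],None,fx=2.5,fy=2.5,interpolation=cv2.INTER_CUBIC)
b=cv2.resize(load('scene5')['frame'][90:210,270:370],None,fx=4,fy=5,interpolation=cv2.INTER_CUBIC)
im=np.zeros((600,800,3),np.uint8);im[:,:400]=a;im[:,400:]=b;cv2.imwrite('pics/c5.png',im[:,:,::-1])
o=ctrl.get_obs();print(o['time_s'],o['eef_pos'],o['eef_rot'],o['wrist_force'])
f=lambda x,y,z:((np.array(proj(w,(x,y,z),True))-[176,0])*2.5).round(1).tolist()
for n,p in dict(sockFarL=(.442,.243,.04),sockFarR=(.478,.243,.04),leadFarL=(.451,.237,.04),leadFarR=(.469,.237,.04),bladeTopEndL=(.456,.235,.09),bladeTopEndR=(.464,.235,.09),bladeBotEndL=(.456,.235,.056),bladeBotEndR=(.464,.235,.056),hinge=(.46,.268,.05)).items(): print(n,f(*p))
```

```text
6.4833 [0.46146812 0.18525567 0.10498093] [-4.02138905e-04  7.08054164e-01  7.06157614e-01 -7.50423209e-04] [ 1.22326131  0.02865594 -0.11504766]
sockFarL [137.3, 295.9]
sockFarR [269.3, 295.7]
leadFarL [170.4, 317.3]
leadFarR [236.3, 317.2]
bladeTopEndL [183.8, 341.2]
bladeTopEndR [222.5, 341.2]
bladeBotEndL [187.4, 328.9]
bladeBotEndR [219.2, 328.8]
hinge [203.1, 200.9]
```

View pics/c5.png

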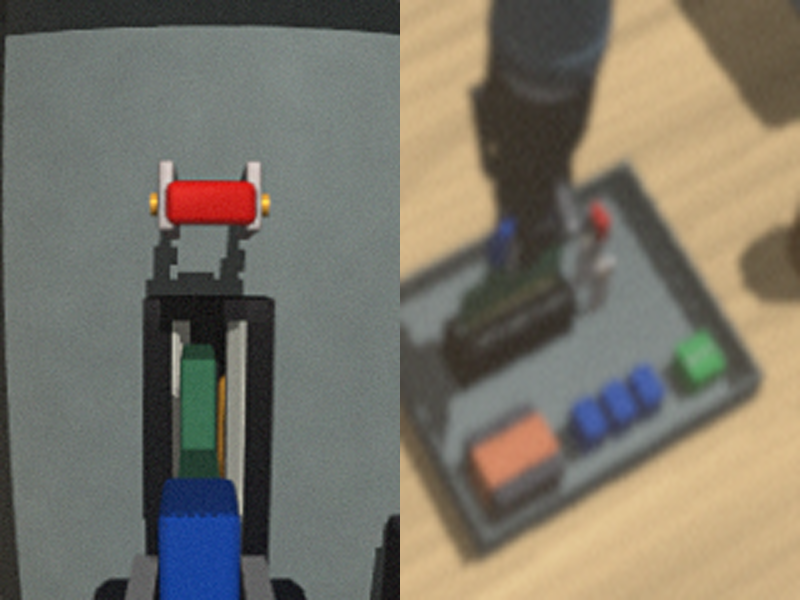

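Top-down crop: the blade is over the slot (blade x≈199, slot mid x≈209), and the lever's red tip is at (212,203). The arm was still ringing about 2.5 mm at that moment, so I'll let it settle and measure again by code.

{"method": "servo_tool", "body": {"steps": [{"dx": 0,"dy": 0.01,"dz": 0,"wx": 0,"wy": 0,"wz": 0},{"dx": 0,"dy": 0.01,"dz": 0,"wx": 0,"wy": 0,"wz": 0},{"dx": 0,"dy": 0.01,"dz": 0,"wx": 0,"wy": 0,"wz": 0},{"dx": 0,"dy": 0.01,"dz": 0,"wx": 0,"wy": 0,"wz": 0},{"dx": 0,"dy": 0.01,"dz": 0,"wx": 0,"wy": 0,"wz": 0}]}}

```text
time_s: 6.9
eef_pos: [0.4619, 0.1873, 0.106]
eef_rot: [0.0, 0.708, 0.707, 0.001]
wrist_force: [0.7, 0.4, -1.5]
opening: 0.151
grasp_force: 59.8
```

Run:
```python
from h import *
o=ctrl.get_obs();w=shot('wrist','w6');print(o['eef_pos'],ctrl.get_obs()['eef_pos'],o['eef_rot'])
F=w['frame'].astype(int)
r=F[144:152].mean(0) # blade rows
print('row mid',[(u,*r[u].astype(int).tolist()) for u in range(230,288)])
r=F[112:180,252:260].mean(1)
print('col',[(v+112,*r[v].astype(int).tolist()) for v in range(0,40)])
f=lambda x,y,z:np.array(proj(w,(x,y,z),True)).round(2).tolist()
for n,p in dict(sockFarL=(.442,.243,.04),sockFarR=(.478,.243,.04),leadL=(.451,.215,.04),leadR=(.469,.215,.04),bladeTopL=(.456,.225,.09),bladeTopR=(.464,.225,.09),bladeTopEnd=(.46,.235,.09),bladeBot=(.46,.235,.056)).items(): print(n,f(*p))
```

```text
[0.46192267 0.18727367 0.10603199] [0.4617453  0.18728803 0.10581043] [4.24670593e-04 7.07678195e-01 7.06534571e-01 5.40561388e-04]
row mid [(230, 34, 33, 34), (231, 37, 35, 35), (232, 36, 36, 34), (233, 33, 33, 33), (234, 37, 36, 35), (235, 34, 35, 35), (236, 35, 35, 35), (237, 31, 31, 32), (238, 30, 28, 30), (239, 79, 79, 74), (240, 180, 179, 166), (241, 160, 159, 148), (242, 155, 155, 144), (243, 155, 156, 144), (244, 159, 157, 146), (245, 158, 157, 147), (246, 121, 118, 110), (247, 30, 33, 29), (248, 40, 75, 56), (249, 54, 101, 75), (250, 58, 107, 79), (251, 59, 107, 79), (252, 57, 106, 77), (253, 58, 108, 79), (254, 59, 107, 78), (255, 55, 107, 79), (256, 59, 109, 80), (257, 59, 107, 80), (258, 58, 108, 80), (259, 59, 108, 79), (260, 57, 107, 79), (261, 53, 95, 71), (262, 86, 100, 87), (263, 142, 138, 129), (264, 139, 137, 128), (265, 141, 139, 129), (266, 152, 151, 140), (267, 163, 164, 151), (268, 67, 67, 64), (269, 29, 30, 28), (270, 32, 33, 32), (271, 34, 33, 33), (272, 33, 32, 33), (273, 35, 34, 33), (274, 31, 30, 32), (275, 34, 33, 33), (276, 34, 33, 34), (277, 30, 31, 29)
[... 493 characters left out ...]
23, 23, 23), (127, 24, 22, 21), (128, 25, 24, 23), (129, 24, 23, 23), (130, 23, 22, 21), (131, 22, 23, 21), (132, 25, 23, 23), (133, 25, 24, 24), (134, 21, 22, 21), (135, 24, 22, 22), (136, 23, 21, 22), (137, 26, 35, 28), (138, 35, 59, 45), (139, 39, 64, 50), (140, 37, 63, 47), (141, 39, 65, 48), (142, 36, 62, 45), (143, 42, 74, 57), (144, 58, 107, 78), (145, 61, 111, 81), (146, 59, 109, 79), (147, 57, 108, 80), (148, 57, 106, 78), (149, 58, 108, 80), (150, 58, 106, 79), (151, 56, 106, 78)]
sockFarL [226.26, 122.28]
sockFarR [277.71, 122.14]
leadL [239.47, 161.39]
leadR [264.7, 161.34]
bladeTopL [243.79, 159.2]
bladeTopR [258.56, 159.16]
bladeTopEnd [251.11, 140.83]
bladeBot [251.76, 135.35]
```

{"method": "servo_tool", "body": {"steps": [{"dx": -0.008,"dy": 0.018,"dz": -0.03,"wx": 0,"wy": 0,"wz": 0},{"dx": -0.008,"dy": 0.018,"dz": -0.09,"wx": 0,"wy": 0,"wz": 0},{"dx": -0.008,"dy": 0.018,"dz": -0.15,"wx": 0,"wy": 0,"wz": 0},{"dx": -0.008,"dy": 0.018,"dz": -0.21,"wx": 0,"wy": 0,"wz": 0},{"dx": -0.008,"dy": 0.018,"dz": -0.26,"wx": 0,"wy": 0,"wz": 0}]}}

```text
time_s: 7.37
eef_pos: [0.4602, 0.1889, 0.0782]
eef_rot: [-0.0, 0.708, 0.707, -0.0]
wrist_force: [-2.0, 0.2, 1.8]
opening: 0.149
grasp_force: 60.4
```

{"method": "servo_tool", "body": {"steps": [{"dx": 0,"dy": 0,"dz": -0.02,"wx": 0,"wy": 0,"wz": 0},{"dx": 0,"dy": 0,"dz": -0.05,"wx": 0,"wy": 0,"wz": 0},{"dx": 0,"dy": 0,"dz": -0.08,"wx": 0,"wy": 0,"wz": 0},{"dx": 0,"dy": 0,"dz": -0.11,"wx": 0,"wy": 0,"wz": 0},{"dx": 0,"dy": 0,"dz": -0.11,"wx": 0,"wy": 0,"wz": 0}]}}

```text
time_s: 7.78
eef_pos: [0.4601, 0.189, 0.0675]
eef_rot: [-0.0, 0.708, 0.706, -0.0]
wrist_force: [-1.0, 0.4, -2.4]
opening: 0.155
grasp_force: 59.6
```

{"method": "servo_tool", "body": {"steps": [{"dx": 0,"dy": 0,"dz": -0.02,"wx": 0,"wy": 0,"wz": 0},{"dx": 0,"dy": 0,"dz": -0.04,"wx": 0,"wy": 0,"wz": 0},{"dx": 0,"dy": 0,"dz": -0.055,"wx": 0,"wy": 0,"wz": 0},{"dx": 0,"dy": 0,"dz": -0.065,"wx": 0,"wy": 0,"wz": 0},{"dx": 0,"dy": 0,"dz": -0.065,"wx": 0,"wy": 0,"wz": 0}]}}

```text
time_s: 8.2
eef_pos: [0.4608, 0.189, 0.0637]
eef_rot: [-0.0, 0.708, 0.707, -0.0]
wrist_force: [-9.2, -1.8, 20.0]
opening: 0.156
grasp_force: 63.6
```

{"method": "servo_tool", "body": {"steps": [{"dx": 0,"dy": 0,"dz": -0.01,"wx": 0,"wy": 0,"wz": 0},{"dx": 0,"dy": 0,"dz": -0.015,"wx": 0,"wy": 0,"wz": 0},{"dx": 0,"dy": 0,"dz": -0.02,"wx": 0,"wy": 0,"wz": 0},{"dx": 0,"dy": 0,"dz": -0.02,"wx": 0,"wy": 0,"wz": 0},{"dx": 0,"dy": 0,"dz": -0.02,"wx": 0,"wy": 0,"wz": 0}]}}

```text
time_s: 8.62
eef_pos: [0.4613, 0.189, 0.0637]
eef_rot: [0.0, 0.707, 0.707, -0.0]
wrist_force: [-14.9, -4.6, 38.5]
opening: 0.149
grasp_force: 67.0
```

{"method": "servo_tool", "body": {"steps": [{"dx": 0,"dy": 0,"dz": 0.02,"wx": 0,"wy": 0,"wz": 0},{"dx": 0,"dy": 0,"dz": 0.02,"wx": 0,"wy": 0,"wz": 0},{"dx": 0,"dy": 0,"dz": 0.02,"wx": 0,"wy": 0,"wz": 0},{"dx": 0,"dy": 0,"dz": 0.02,"wx": 0,"wy": 0,"wz": 0},{"dx": 0,"dy": 0,"dz": 0.02,"wx": 0,"wy": 0,"wz": 0}], "jaw": 0.4}}

```text
time_s: 9.03
eef_pos: [0.4607, 0.1889, 0.0614]
eef_rot: [-0.0, 0.708, 0.706, -0.0]
wrist_force: [-0.5, 0.5, 0.0]
opening: 0.401
grasp_force: 0.0
```

{"method": "servo_tool", "body": {"steps": [{"dx": 0,"dy": 0,"dz": 0.1,"wx": 0,"wy": 0,"wz": 0},{"dx": 0,"dy": 0,"dz": 0.3,"wx": 0,"wy": 0,"wz": 0},{"dx": 0,"dy": 0,"dz": 0.5,"wx": 0,"wy": 0,"wz": 0},{"dx": 0,"dy": 0,"dz": 0.5,"wx": 0,"wy": 0,"wz": 0},{"dx": 0,"dy": 0,"dz": 0.5,"wx": 0,"wy": 0,"wz": 0}]}}

```text
time_s: 9.45
eef_pos: [0.4618, 0.1892, 0.1132]
eef_rot: [0.001, 0.708, 0.706, 0.001]
wrist_force: [-1.4, -0.0, -0.4]
opening: 0.404
grasp_force: 0.0
```

{"method": "servo_tool", "body": {"steps": [{"dx": 0,"dy": 0,"dz": 0,"wx": 0,"wy": 0,"wz": 0},{"dx": 0,"dy": 0,"dz": 0,"wx": 0,"wy": 0,"wz": 0},{"dx": 0,"dy": 0,"dz": 0,"wx": 0,"wy": 0,"wz": 0},{"dx": 0,"dy": 0,"dz": 0,"wx": 0,"wy": 0,"wz": 0},{"dx": 0,"dy": 0,"dz": 0,"wx": 0,"wy": 0,"wz": 0}], "jaw": 0}}

```text
time_s: 9.87
eef_pos: [0.4602, 0.1889, 0.1112]
eef_rot: [-0.0, 0.708, 0.706, -0.001]
wrist_force: [-0.2, -0.4, -0.3]
opening: 0.002
grasp_force: 0.0
```

Run:
```python
from h import *
o=ctrl.get_obs();w=shot('wrist','w7');print(o['time_s'],o['eef_pos'],o['opening'],o['wrist_force'])
a=cv2.resize(w['frame'][60:300,176:336],None,fx=2.5,fy=2.5,interpolation=cv2.INTER_CUBIC)
b=cv2.resize(shot('scene','scene7')['frame'][90:210,270:370],None,fx=4,fy=5,interpolation=cv2.INTER_CUBIC)
im=np.zeros((600,800,3),np.uint8);im[:,:400]=a;im[:,400:]=b;cv2.imwrite('pics/c7.png',im[:,:,::-1])
f=lambda x,y,z:((np.array(proj(w,(x,y,z),True))-[176,60])*2.5).round(1).tolist()
for dz in(0,.003): print([f(*p) for p in((.4612,.235,.046+dz),(.4612,.2155,.092+dz),(.4542,.2155,.092+dz),(.4682,.2155,.092+dz),(.4612,.2155,.068+dz))])
print('hinge',f(.4612,.268,.05), 'tip',[(a,f(.4612,.2685-.044*np.cos(a),.05+.044*np.sin(a))) for a in(1.2,1.5,1.8,2.1)])
```

```text
9.8667 [0.46023405 0.18890298 0.11117861] 0.0022337326124084672 [-0.17594915 -0.41198162 -0.32535865]
[[200.8, 189.4], [201.3, 294.6], [170.1, 294.6], [232.5, 294.5], [201.0, 273.1]]
[[200.8, 190.3], [201.3, 297.7], [169.5, 297.7], [233.1, 297.6], [201.0, 275.5]]
hinge [200.7, 70.8] tip [(1.2, [201.2, 127.8]), (1.5, [201.1, 68.4]), (1.8, [201.1, 9.2]), (2.1, [200.9, -40.3])]
```

View pics/c7.png

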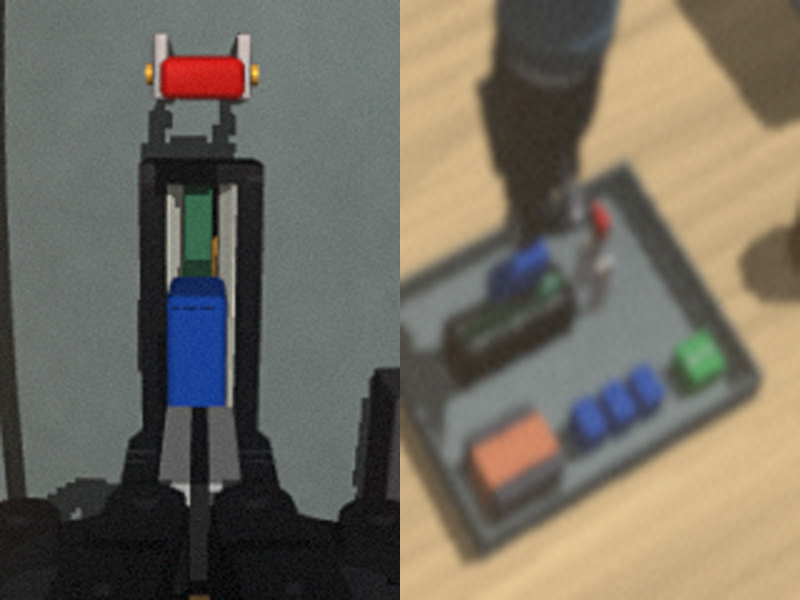

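The card sits in the slot, with the grip top at about (197,345) in the crop and centred within about 1 mm. The lever is still upright, red tip at (203,77). I'll press the card's top with closed fingers to confirm it's home; contact should come at z≈0.092.

{"method": "servo_tool", "body": {"steps": [{"dx": 0,"dy": 0,"dz": -0.08,"wx": 0,"wy": 0,"wz": 0},{"dx": 0,"dy": 0,"dz": -0.14,"wx": 0,"wy": 0,"wz": 0},{"dx": 0,"dy": 0,"dz": -0.17,"wx": 0,"wy": 0,"wz": 0},{"dx": 0,"dy": 0,"dz": -0.18,"wx": 0,"wy": 0,"wz": 0},{"dx": 0,"dy": 0,"dz": -0.19,"wx": 0,"wy": 0,"wz": 0}]}}

```text
time_s: 10.38
eef_pos: [0.4603, 0.1889, 0.0922]
eef_rot: [-0.0, 0.708, 0.706, -0.0]
wrist_force: [-0.4, -0.0, 0.5]
opening: 0.003
grasp_force: 0.0
```

{"method": "servo_tool", "body": {"steps": [{"dx": 0,"dy": 0,"dz": -0.006,"wx": 0,"wy": 0,"wz": 0},{"dx": 0,"dy": 0,"dz": -0.012,"wx": 0,"wy": 0,"wz": 0},{"dx": 0,"dy": 0,"dz": -0.015,"wx": 0,"wy": 0,"wz": 0},{"dx": 0,"dy": 0,"dz": -0.015,"wx": 0,"wy": 0,"wz": 0},{"dx": 0,"dy": 0,"dz": -0.015,"wx": 0,"wy": 0,"wz": 0}]}}

```text
time_s: 10.8
eef_pos: [0.4613, 0.189, 0.0921]
eef_rot: [0.0, 0.708, 0.707, 0.001]
wrist_force: [-0.3, -0.4, 5.6]
opening: -0.001
grasp_force: 2.8
```

Contact came exactly at z=0.092 and the card doesn't give, so it's fully home. Next I go over the lever to its outer side.

{"method": "servo_tool", "body": {"steps": [{"dx": 0.01,"dy": 0,"dz": 0.25,"wx": 0,"wy": 0,"wz": 0},{"dx": 0.01,"dy": 0.1,"dz": 0.5,"wx": 0,"wy": 0,"wz": 0},{"dx": 0.01,"dy": 0.4,"dz": 0.5,"wx": 0,"wy": 0,"wz": 0},{"dx": 0.01,"dy": 0.7,"dz": 0.5,"wx": 0,"wy": 0,"wz": 0},{"dx": 0.01,"dy": 1.0,"dz": 0.5,"wx": 0,"wy": 0,"wz": 0}]}}

```text
time_s: 11.22
eef_pos: [0.4621, 0.2901, 0.1421]
eef_rot: [0.0, 0.708, 0.706, 0.001]
wrist_force: [-0.2, -0.2, 0.7]
opening: 0.001
grasp_force: 0.0
```

{"method": "servo_tool", "body": {"steps": [{"dx": 0,"dy": 0.12,"dz": 0,"wx": 0,"wy": 0,"wz": 0},{"dx": 0,"dy": 0.12,"dz": -0.1,"wx": 0,"wy": 0,"wz": 0},{"dx": 0,"dy": 0.12,"dz": -0.3,"wx": 0,"wy": 0,"wz": 0},{"dx": 0,"dy": 0.12,"dz": -0.5,"wx": 0,"wy": 0,"wz": 0},{"dx": 0,"dy": 0.12,"dz": -0.6,"wx": 0,"wy": 0,"wz": 0}]}}

```text
time_s: 11.63
eef_pos: [0.4599, 0.2994, 0.0782]
eef_rot: [-0.001, 0.708, 0.706, -0.002]
wrist_force: [-1.2, 0.0, -0.2]
opening: -0.005
grasp_force: 0.0
```

{"method": "servo_tool", "body": {"steps": [{"dx": 0,"dy": -0.1,"dz": 0,"wx": 0,"wy": 0,"wz": 0},{"dx": 0,"dy": -0.2,"dz": 0,"wx": 0,"wy": 0,"wz": 0},{"dx": 0,"dy": -0.3,"dz": 0,"wx": 0,"wy": 0,"wz": 0},{"dx": 0,"dy": -0.4,"dz": 0,"wx": 0,"wy": 0,"wz": 0},{"dx": 0,"dy": -0.5,"dz": 0,"wx": 0,"wy": 0,"wz": 0}]}}

```text
time_s: 12.05
eef_pos: [0.4626, 0.2498, 0.0825]
eef_rot: [0.001, 0.708, 0.706, 0.001]
wrist_force: [0.5, 1.0, 0.9]
opening: -0.002
grasp_force: 0.6
```

{"method": "servo_tool", "body": {"steps": [{"dx": 0,"dy": -0.08,"dz": -0.03,"wx": 0,"wy": 0,"wz": 0},{"dx": 0,"dy": -0.08,"dz": -0.1,"wx": 0,"wy": 0,"wz": 0},{"dx": 0,"dy": -0.08,"dz": -0.16,"wx": 0,"wy": 0,"wz": 0},{"dx": 0,"dy": -0.08,"dz": -0.2,"wx": 0,"wy": 0,"wz": 0},{"dx": 0,"dy": -0.08,"dz": -0.24,"wx": 0,"wy": 0,"wz": 0}]}}

```text
time_s: 12.47
eef_pos: [0.4614, 0.243, 0.0565]
eef_rot: [-0.0, 0.708, 0.707, -0.0]
wrist_force: [-0.2, -0.7, 1.4]
opening: 0.001
grasp_force: 0.8
```

{"method": "servo_tool", "body": {"steps": [{"dx": 0,"dy": 0,"dz": -0.01,"wx": 0,"wy": 0,"wz": 0},{"dx": 0,"dy": 0,"dz": -0.02,"wx": 0,"wy": 0,"wz": 0},{"dx": 0,"dy": 0,"dz": -0.025,"wx": 0,"wy": 0,"wz": 0},{"dx": 0,"dy": 0,"dz": -0.025,"wx": 0,"wy": 0,"wz": 0},{"dx": 0,"dy": 0,"dz": -0.025,"wx": 0,"wy": 0,"wz": 0}]}}

```text
time_s: 12.88
eef_pos: [0.4616, 0.243, 0.0556]
eef_rot: [0.0, 0.707, 0.707, -0.001]
wrist_force: [-5.6, -4.1, 12.6]
opening: 0.003
grasp_force: 6.6
```

The lever stops at z=0.0556 against the expected 0.056, so it's shut. I'll retract and check by image code, as all ten picture views are used.

{"method": "servo_tool", "body": {"steps": [{"dx": 0,"dy": 0,"dz": 0.1,"wx": 0,"wy": 0,"wz": 0},{"dx": 0,"dy": 0,"dz": 0.3,"wx": 0,"wy": 0,"wz": 0},{"dx": 0,"dy": 0,"dz": 0.6,"wx": 0,"wy": 0,"wz": 0},{"dx": 0,"dy": 0,"dz": 0.9,"wx": 0,"wy": 0,"wz": 0},{"dx": 0,"dy": 0,"dz": 1.0,"wx": 0,"wy": 0,"wz": 0}]}}

```text
time_s: 13.3
eef_pos: [0.4637, 0.2441, 0.1591]
eef_rot: [0.001, 0.707, 0.707, 0.003]
wrist_force: [0.6, 0.7, 0.6]
opening: -0.001
grasp_force: 0.0
```

{"method": "servo_tool", "body": {"steps": [{"dx": 0,"dy": -0.25,"dz": 0.1,"wx": 0,"wy": 0,"wz": 0},{"dx": 0,"dy": -0.5,"dz": 0.2,"wx": 0,"wy": 0,"wz": 0},{"dx": 0,"dy": -0.75,"dz": 0.2,"wx": 0,"wy": 0,"wz": 0},{"dx": 0,"dy": -1.0,"dz": 0.2,"wx": 0,"wy": 0,"wz": 0},{"dx": 0,"dy": -1.0,"dz": 0.2,"wx": 0,"wy": 0,"wz": 0}]}}

```text
time_s: 13.72
eef_pos: [0.4615, 0.1402, 0.1745]
eef_rot: [0.0, 0.708, 0.706, -0.001]
wrist_force: [-0.2, 0.7, -0.2]
opening: 0.003
grasp_force: 0.0
```

Run:
```python
from h import *
w=shot('wrist','w9');o=ctrl.get_obs();print(o['time_s'],o['eef_pos'],o['wrist_force'])
h=cv2.cvtColor(w['frame'],cv2.COLOR_RGB2HSV).astype(int)
def rep(n,m):
    k,l,s,c=cv2.connectedComponentsWithStats(m.astype(np.uint8))
    print(n,[(s[i].tolist(),c[i].round(1).tolist()) for i in range(1,k) if s[i,4]>40])
rep('red',((h[...,0]<5)|(h[...,0]>174))&(h[...,1]>170)&(h[...,2]>80))
rep('blue',(h[...,0]>105)&(h[...,0]<130)&(h[...,1]>150)&(h[...,2]>60))
f=lambda x,y,z:np.array(proj(w,(x,y,z),True)).round(1).tolist()
print('shut red sleeve',f(.4525,.242,.056),f(.4705,.222,.056),'grip top',f(.4542,.2155,.092),f(.4682,.1655,.092))
print('if 0.12..0.4: ',[f(.4612,.268-.046*np.cos(a)-.006*np.sin(a),.05+.046*np.sin(a)+.006*np.cos(a)) for a in(0,.12,.4)])
```

```text
13.7667 [0.46154058 0.14172691 0.17445461] [ 0.47979473  0.86358733 -0.15114394]
red [([244, 69, 21, 23, 424], [254.1, 80.1]), ([446, 335, 39, 36, 662], [465.1, 352.7])]
blue [([335, 46, 27, 21, 484], [347.6, 55.7]), ([335, 72, 27, 21, 502], [347.4, 82.0]), ([244, 95, 18, 65, 1146], [252.4, 127.0]), ([334, 99, 27, 21, 510], [347.3, 109.0])]
shut red sleeve [244.2, 67.3] [265.1, 89.7] grip top [244.8, 95.3] [263.6, 160.6]
if 0.12..0.4:  [[254.4, 89.7], [254.3, 89.8], [254.3, 86.8]]
```

The red sleeve and blue grip are where a shut lever and a fully home card should appear. Handing in.

```bash
python3 -c "
from bench import workorder;print(workorder.hand_in())"
```

```text
the job is handed in; nothing more can be done
None
```

The blue-gripped card is pushed fully home in the socket, the lever is shut over its shoulder, and the job is handed in at about 14 s; contact heights and the last wrist image both agreed, but the hand-in returned no verdict.

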